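# Line up the steel canister set by height beside the spice carrier

### The arm

A 6-joint arm with a two-finger parallel gripper is mounted at the origin on the work surface. World frame = base frame: x ahead of the robot, y to its left, z up, the work surface at z = 0. Lengths are in m, angles in rad, forces in N, time in s.
With the tool pointing down it reaches from about 0.25 to 0.725 m from the base axis. Payload 4 kg.
Tool frame: the origin (TCP) lies on the front face of the gripper's body, between the roots of the fingers; the fingertips stand 73 mm ahead of it and the grasp point (between the pads) lies bot.tcp_to_grasp ahead of it (bot.tcp_to_grasp is the distance from the TCP to the grasp point, in m); z points along the fingers, y is the line along which they close (so a half turn about z gives the same grasp; the last joint's range is limited). The gripper opens to 85 mm and grips with 20 to 120 N. Pads are 22 mm wide; open, the fingers measure 114 mm over their backs; the gripper's body (76 mm by 85 mm) begins 54 mm behind the grasp point. The pads swing forward as they close: fully open they stand 13 mm farther back than shut.
Start: joints at [-1.19, 0.241, 0.005, 1.335, 0, 1.571], TCP at [0.186, -0.464, 0.304] pointing down, gripper open.
Joint ranges: [-2.72, 2.72], [-1.05, 1.87], [-1.09, 1.28], [-1.99, 2.15], [-1.42, 1.44], [-3.14, 3.14]. Speed limits (rad/s): [2.79, 2.79, 3.14, 3.14, 3.14, 3.14].

### API

Orientations are given as a unit quaternion [x, y, z, w].
In Python, from workcell import bot gives the robot as it stands.
- The arm moves only by the shell command python3 -m jog 'ROWS' [OPENING]. ROWS is JSON, one flat list of numbers, 6 for each row, row after row: the shift along the world's x, y, z scaled (see below), then the turn, a rotation vector about the world's x, y, z scaled (see below). In form: [tx, ty, tz, wx, wy, wz, tx, ty, tz, wx, wy, wz, ...]. A call has 1 to 10 rows; each row is the pose to reach, as a shift and turn from the pose commanded when the call began; what a row does not reach only later rows make up. The controller multiplies each number of a shift by 800 mm and each number of a turn by 2 rad. A row lasts 1/12 s, in which the tool goes at most 41.7 mm and 7.16 degrees, less where a joint would pass 70% of its speed; a pose out of reach is approached as far as the arm can. A call with a number of a shift or a turn outside -1 to 1 is refused whole. A call with a gripper value outside its range is refused whole. OPENING is the opening, from -1 (shut) to 1 (fully open), set as the call begins (- or left out, the last holds). The fingers move at their own pace and stop on an object; the grip force is fixed at half the most. Time passes only in rows, so rows that repeat a pose let the fingers close. It gives the time, the measured TCP pose, the force, the opening and the grip force at its end, in the units of the state.
- bot.get_obs(): the state, without advancing time (a new reading comes with each control period).
- bot.camera(name): name is "scene" or "top"; returns (picture, depth): 384x512x3 uint8, red, green, blue; 384x512 float32, m along the optical axis (not along the pixel's ray), 0 where there is no reading.
- bot.calibration(name): a dict with "intrinsics" (3x3 intrinsics, pixels), "dist" ([k1, k2, p1, p2, k3] as OpenCV has them; the pictures are not rectified), "pose" (4x4, takes a point from camera to world coordinates). Camera axes: x right, y up, looking along -z (the intrinsics and any distortion apply to the point x, -y, -z); pixel columns grow to the right and rows downward; lengths in m; the calibration is good to about 2 mm. A picture is of the moment at which its call begins. calibration takes no time and is no camera call.
- bot.job_done(): hands the job in; it is judged then, once.
Trained networks look in the newest picture that a camera, given by its name, has taken for a name from the list of things; names that differ only in an ending like _2 or _b are one class to them, and where a whole thing is asked for, a point or a joint stands for the part that bears it (a point fixed in the world has none). Each returns a list of dicts, best first, with "confidence" (0 to 1); they miss things now and then, are a little off and sometimes report something else, mostly with a low value. They report only what shows in the picture. A call takes as long as a camera call. They do not tell look-alikes from the thing itself.
- bot.find_in(label, camera): "at" ([x, y, z] in m, in the coordinates of the camera as it stood for that picture, good to about 4 mm: the middle of the surface that is visible of it).
- bot.tip_of(label, camera): "at" ([x, y, z] in m, in the coordinates of the camera as it stood for that picture, good to about 4 mm: a listed point, or the origin of a listed thing).
The state is a dict: "clock": time; "joint_pos": joint angles; "joint_vel": joint speeds; "tau": joint torques, N m; "eef_pos": TCP position; "tool_rot": TCP orientation; "ft_force": force on the tool from outside, world axes, zero at the start; "ft_torque": the same for the moment, N m; "grip_width": finger opening in m; "grasp_force": force on a finger pad.
Only numpy, scipy, OpenCV 4.12 (cv2) and the standard library are available. Lean on these libraries where they do the work, as an engineer would, in place of code of your own. Each camera call takes 0.05 s, during which the arm holds its last target. There are 200 camera calls.

### The job

Put the four lidded steel canisters back in line in the bamboo tray, one centred on each cork coaster, in order of height: the tallest next to the three-level spice carrier, falling step by step to the shortest at the salt-pig end. Keep them upright and set each down gently rather than dropping it, and leave the open steel tumbler standing where it is.

Things in the scene. Friction and masses are not known exactly. Their poses are not given: they have to be found in the camera images.
- canister_1: The tallest of a set of four round, closed canisters of plain steel. 68 mm in diameter, 106 mm high to its flat lid, which is fixed on; in the lid's middle stands a black plastic knob, 22 mm in diameter and 22 mm high, straight-sided (top at 128 mm): the handiest grip, from above. About 232 g (0.7 to 1.4 times that). Loose, starts upright on the white shelf (z = 0). Origin: centre of its underside; z up along its axis.
- canister_2: The second tallest of a set of four round, closed canisters of plain steel. 62 mm in diameter, 90 mm high to its flat lid, which is fixed on; in the lid's middle stands a black plastic knob, 22 mm in diameter and 22 mm high, straight-sided (top at 112 mm): the handiest grip, from above. About 200 g (0.7 to 1.4 times that). Loose, starts upright on the white shelf (z = 0). Origin: centre of its underside; z up along its axis.
- canister_3: The third tallest of a set of four round, closed canisters of plain steel. 56 mm in diameter, 74 mm high to its flat lid, which is fixed on; in the lid's middle stands a black plastic knob, 22 mm in diameter and 22 mm high, straight-sided (top at 96 mm): the handiest grip, from above. About 168 g (0.7 to 1.4 times that). Loose, starts upright on the white shelf (z = 0). Origin: centre of its underside; z up along its axis.
- canister_4: The shortest of a set of four round, closed canisters of plain steel. 50 mm in diameter, 58 mm high to its flat lid, which is fixed on; in the lid's middle stands a black plastic knob, 22 mm in diameter and 22 mm high, straight-sided (top at 80 mm): the handiest grip, from above. About 136 g (0.7 to 1.4 times that). Loose, starts upright on the white shelf (z = 0). Origin: centre of its underside; z up along its axis.
- coaster_a: One of four alike round cork coasters, 80 mm in diameter and 4 mm thick, fixed in a row, about 105 mm apart, inside a low bamboo tray (440 by 100 mm, long rims 16 mm and end rims 22 mm high) on the shelf. The letter does not tell its place in the row: go by its distance from the spice carrier. Origin: centre of its underside, 8 mm above the shelf; so a canister stood on it has its underside 12 mm above the shelf.
- coaster_b: One of four alike round cork coasters, 80 mm in diameter and 4 mm thick, fixed in a row, about 105 mm apart, inside a low bamboo tray (440 by 100 mm, long rims 16 mm and end rims 22 mm high) on the shelf. The letter does not tell its place in the row: go by its distance from the spice carrier. Origin: centre of its underside, 8 mm above the shelf; so a canister stood on it has its underside 12 mm above the shelf.
- coaster_c: One of four alike round cork coasters, 80 mm in diameter and 4 mm thick, fixed in a row, about 105 mm apart, inside a low bamboo tray (440 by 100 mm, long rims 16 mm and end rims 22 mm high) on the shelf. The letter does not tell its place in the row: go by its distance from the spice carrier. Origin: centre of its underside, 8 mm above the shelf; so a canister stood on it has its underside 12 mm above the shelf.
- coaster_d: One of four alike round cork coasters, 80 mm in diameter and 4 mm thick, fixed in a row, about 105 mm apart, inside a low bamboo tray (440 by 100 mm, long rims 16 mm and end rims 22 mm high) on the shelf. The letter does not tell its place in the row: go by its distance from the spice carrier. Origin: centre of its underside, 8 mm above the shelf; so a canister stood on it has its underside 12 mm above the shelf.
- carrier: Closed three-level spice carrier: three stacked steel tiers with lid, side straps and a bail handle with black grip; 112 mm in diameter (130 mm over the clips), 180 mm high. Fixed. It stands just beyond one end of the coaster row, either the left or the right one, its axis about 165 mm from the nearest coaster's centre; a white ceramic salt pig with wooden lid (115 mm across, 110 mm high) stands likewise at the other end. Origin: centre of its underside.
- tumbler: Open steel drinking tumbler without lid or knob, 69 mm across the rim, 95 mm high, 90 g, loose, standing upright among the canisters. Not part of the set: it stays where it is. Origin: centre of its underside.
Mind the look-alikes: they are no part of the job. Leave any red look-alike of the canister_4 alone. What is shaped like the canister_1 but green is not meant.

How it is judged:
At the end, for the whole second after the job is handed in: Each canister stands upright (within 0.08 rad) and at rest on a cork coaster, its axis within 15 mm of the coaster's centre: the tallest on the coaster nearest the spice carrier, then the second, the third, and the shortest on the farthest; the tumbler is upright and within 30 mm of where it began ((horizontal distance between canister_1 and coaster_a below 0.015 m or horizontal distance between canister_1 and coaster_b below 0.015 m or horizontal distance between canister_1 and coaster_c below 0.015 m or horizontal distance between canister_1 and coaster_d below 0.015 m) and horizontal distance between canister_1 and carrier below 0.215 m and height (world z) of canister_1 between 0.008 and 0.016 m and angle between each of canister_1, canister_2, canister_3, canister_4's own z axis and vertical below 0.08 rad and linear speed of each of canister_1, canister_2, canister_3, canister_4 below 0.02 m/s and (horizontal distance between canister_2 and coaster_a below 0.015 m or horizontal distance between canister_2 and coaster_b below 0.015 m or horizontal distance between canister_2 and coaster_c below 0.015 m or horizontal distance between canister_2 and coaster_d below 0.015 m) and horizontal distance between canister_2 and carrier between 0.215 and 0.32 m and height (world z) of canister_2 between 0.008 and 0.016 m and (horizontal distance between canister_3 and coaster_a below 0.015 m or horizontal distance between canister_3 and coaster_b below 0.015 m or horizontal distance between canister_3 and coaster_c below 0.015 m or horizontal distance between canister_3 and coaster_d below 0.015 m) and horizontal distance between canister_3 and carrier between 0.32 and 0.425 m and height (world z) of canister_3 between 0.008 and 0.016 m and (horizontal distance between canister_4 and coaster_a below 0.015 m or horizontal distance between canister_4 and coaster_b below 0.015 m or horizontal distance between canister_4 and coaster_c below 0.015 m or horizontal distance between canister_4 and coaster_d below 0.015 m) and horizontal distance between canister_4 and carrier above 0.425 m and height (world z) of canister_4 between 0.008 and 0.016 m and distance of tumbler from where it was at the start of the episode below 0.03 m and angle between tumbler's own z axis and vertical below 0.2 rad); the robot touches nothing.
It fails at once if a canister was dropped or thrown down: out of the fingers and faster than 0.45 m/s (a fall of about 10 mm) ((contact force between the fingers and canister_1 below 0.05 N and linear speed of canister_1 above 0.45 m/s) or (contact force between the fingers and canister_2 below 0.05 N and linear speed of canister_2 above 0.45 m/s) or (contact force between the fingers and canister_3 below 0.05 N and linear speed of canister_3 above 0.45 m/s) or (contact force between the fingers and canister_4 below 0.05 N and linear speed of canister_4 above 0.45 m/s)).
It fails at once if a canister was tipped over (leaning more than 45 degrees) (angle between any of canister_1, canister_2, canister_3, canister_4's own z axis and vertical above 0.785 rad).
It fails at once if the tumbler was shifted by more than 30 mm or knocked over (distance of tumbler from where it was at the start of the episode above 0.03 m or angle between tumbler's own z axis and vertical above 0.5 rad).
It also fails if it takes over 96 s, if anything falls off the work surface, if the arm or the gripper's body presses on something with over 40 N, if the wrist force passes 120 N, or if a joint passes its speed limit or range.

## Working session

There is one attempt and no reset: what is moved stays moved. The work goes in short steps, Python scripts to look and compute and a shell command to move; the robot and the scene stay as the last step left them, time stands still between calls to the robot, and variables do not carry over. Pictures are saved under pics/ and viewed, at most 14 in all, crops included, and the job is handed in when it is done.

```bash
mkdir -p pics; cat > h.py <<'E'
import numpy as np, cv2
from workcell import bot
def w(cam,p):
    T=np.array(bot.calibration(cam)["pose"]); return (T@np.r_[p,1])[:3]
def cloud(cam,depth):
    c=bot.calibration(cam);K=np.array(c["intrinsics"]);h,wd=depth.shape
    uv=np.stack(np.meshgrid(np.arange(wd),np.arange(h)),-1).reshape(-1,1,2).astype(np.float64)
    n=cv2.undistortPoints(uv,K,np.array(c["dist"])).reshape(h,wd,2)
    P=np.stack([n[...,0]*depth,-n[...,1]*depth,-depth],-1)
    T=np.array(c["pose"]);return P@T[:3,:3].T+T[:3,3]
E
python3 - <<'E'
from h import *
for c in("scene","top"):
    im,d=bot.camera(c);cv2.imwrite(f"pics/{c}0.png",im[...,::-1]);np.save(f"{c}d.npy",d)
    print(c,np.array(bot.calibration(c)["pose"]).round(3).tolist())
    for l in("canister_1","canister_2","canister_3","canister_4","coaster_a","carrier","tumbler"):
        print(l,[(w(c,r["at"]).round(3).tolist(),round(r["confidence"],2)) for r in bot.tip_of(l,c)])
o=bot.get_obs();print(o["clock"],o["eef_pos"],o["tool_rot"],o["grip_width"],bot.tcp_to_grasp)
E
```

```text
scene [[-0.739, -0.393, 0.546, 0.982], [0.673, -0.447, 0.589, 0.518], [0.013, 0.803, 0.595, 0.579], [0.0, 0.0, 0.0, 1.0]]
canister_1 [([0.347, -0.113, -0.005], 0.94), ([0.501, -0.385, 0.001], 0.89), ([0.438, -0.19, -0.002], 0.85), ([0.424, 0.308, 0.003], 0.85), ([0.45, 0.059, 0.002], 0.84), ([0.423, -0.058, -0.001], 0.57)]
canister_2 [([0.347, -0.113, -0.005], 0.94), ([0.501, -0.385, 0.001], 0.89), ([0.438, -0.19, -0.002], 0.85), ([0.424, 0.308, 0.003], 0.85), ([0.45, 0.059, 0.002], 0.84), ([0.423, -0.058, -0.001], 0.57)]
canister_3 [([0.347, -0.113, -0.005], 0.94), ([0.501, -0.385, 0.001], 0.89), ([0.438, -0.19, -0.002], 0.85), ([0.424, 0.308, 0.003], 0.85), ([0.45, 0.059, 0.002], 0.84), ([0.423, -0.058, -0.001], 0.57)]
canister_4 [([0.347, -0.113, -0.005], 0.94), ([0.501, -0.385, 0.001], 0.89), ([0.438, -0.19, -0.002], 0.85), ([0.424, 0.308, 0.003], 0.85), ([0.45, 0.059, 0.002], 0.84), ([0.423, -0.058, -0.001], 0.57)]
coaster_a [([0.616, 0.134, 0.009], 0.88), ([0.63, 0.027, 0.009], 0.86), ([0.651, -0.183, 0.008], 0.86), ([0.641, -0.077, 0.005], 0.8)]
carrier [([0.627, 0.3, 0.001], 
[... 551 characters left out ...]
, 0.055, 0.003], 0.82), ([0.424, 0.31, 0.002], 0.76), ([0.498, -0.387, -0.002], 0.7), ([0.346, -0.111, 0.001], 0.69), ([0.432, -0.187, -0.003], 0.58)]
canister_4 [([0.445, 0.055, 0.003], 0.82), ([0.424, 0.31, 0.002], 0.76), ([0.498, -0.387, -0.002], 0.7), ([0.346, -0.111, 0.001], 0.69), ([0.432, -0.187, -0.003], 0.58)]
coaster_a [([0.621, 0.135, 0.003], 0.84), ([0.631, 0.026, 0.009], 0.8), ([0.642, -0.073, 0.005], 0.65), ([0.649, -0.181, 0.008], 0.55)]
carrier [([0.634, 0.297, -0.0], 0.72)]
tumbler [([0.418, 0.192, -0.003], 0.88), ([0.435, -0.189, -0.005], 0.64)]
0.8 [ 0.18582281 -0.4641729   0.30393138] [9.81930097e-01 1.89243980e-01 1.83308854e-06 3.49975830e-06] 0.08490992686969004 0.0539
```

View pics/scene0.png

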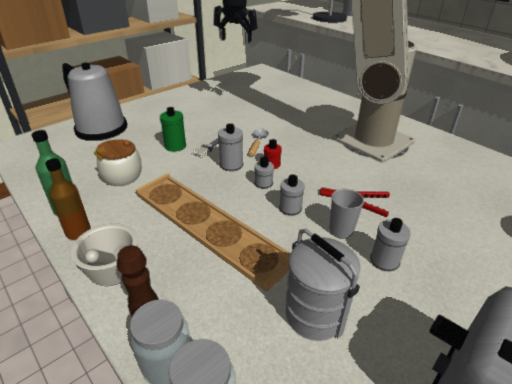

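View pics/top0.png

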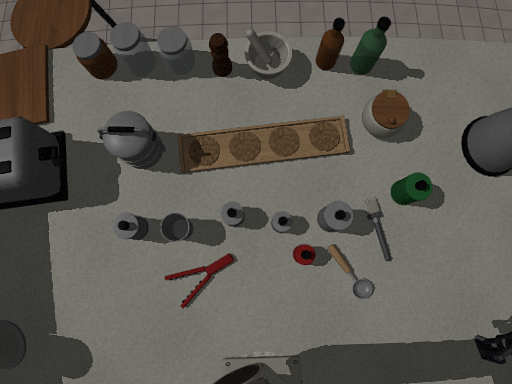

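```bash
python3 - <<'E'
from h import *
im=cv2.imread("pics/top0.png");P=cloud("top",np.load("topd.npy"))
for x,y in((.446,.056),(.424,.309),(.5,-.386),(.346,-.112),(.435,-.189),(.423,-.058),(.417,.192)):
    m=(np.hypot(P[...,0]-x,P[...,1]-y)<.05)&(P[...,2]>.03)
    if not m.any(): print(x,y,None);continue
    q=P[m]; z=np.percentile(q[:,2],99); k=m&(P[...,2]>z-.006)
    kb=P[k]; c=(kb.min(0)+kb.max(0))/2
    # lid: dominant level below knob
    l=m&(P[...,2]<z-.014)&(P[...,2]>z-.03); lb=P[l]
    print((x,y),"top",z.round(3),"knob",kb[:,:2].mean(0).round(4),c[:2].round(4),kb[:,:2].ptp(0).round(3) if hasattr(kb,'ptp') else np.ptp(kb[:,:2],0).round(3),k.sum(),
     "lid",len(lb)and((lb.min(0)+lb.max(0))/2).round(3),len(lb) and np.ptp(lb,0).round(3),im[l].mean(0).round() if len(lb) else '')
E
```

```text
(0.446, 0.056) top 0.098 knob [0.4487 0.0587] [0.4484 0.0585] [0.021 0.021] 69 lid [0.448 0.059 0.076] [0.055 0.053 0.014] [83. 83. 84.]
(0.424, 0.309) top 0.114 knob [0.4249 0.3087] [0.4257 0.3087] [0.021 0.022] 75 lid [0.426 0.31  0.092] [0.061 0.061 0.015] [88. 88. 89.]
(0.5, -0.386) top 0.129 knob [ 0.497  -0.3831] [ 0.4969 -0.3836] [0.021 0.018] 66 lid [ 0.498 -0.384  0.107] [0.065 0.069 0.015] [33. 65. 27.]
(0.346, -0.112) top 0.082 knob [ 0.3477 -0.1101] [ 0.348  -0.1104] [0.019 0.021] 70 lid [ 0.348 -0.111  0.057] [0.048 0.046 0.009] [19. 20. 86.]
(0.435, -0.189) top 0.13 knob [ 0.4351 -0.1862] [ 0.4349 -0.1865] [0.018 0.021] 71 lid [ 0.435 -0.187  0.108] [0.065 0.067 0.016] [87. 87. 87.]
(0.423, -0.058) top 0.082 knob [ 0.4268 -0.0607] [ 0.4265 -0.0608] [0.019 0.019] 65 lid [ 0.427 -0.06   0.059] [0.046 0.048 0.012] [82. 82. 82.]
(0.417, 0.192) top 0.097 knob [0.4198 0.1919] [0.4195 0.1903] [0.067 0.066] 121 lid [0.421 0.19  0.075] [0.059 0.063 0.015] [37. 37. 37.]
```

The robot is at the far right of the scene view. In the top view the carrier is at (130,138) on the left, beside the +y coaster at (205,152), and the salt pig is at (388,112). The canisters are c2 at (130,226), c3 at (232,214), c4 at (282,222) and c1 at (337,216), with the tumbler at (177,228). There are look-alikes in green at (412,188) and red at (304,254). A dark mark shows on the coaster nearest the carrier, so I'll check that and refine the coaster positions.

```bash
python3 - <<'E'
from h import *
im=cv2.imread("pics/top0.png");P=cloud("top",np.load("topd.npy"))
cv2.imwrite("pics/traycrop.png",cv2.resize(im[105:185,165:360],None,fx=4,fy=4,interpolation=cv2.INTER_CUBIC))
s=cv2.imread("pics/scene0.png");cv2.imwrite("pics/scrop.png",cv2.resize(s[165:295,130:310],None,fx=4,fy=4,interpolation=cv2.INTER_CUBIC))
g=np.array([[.619,.134],[.631,.026],[.641,-.075],[.650,-.182]])
for x,y in g:
    m=np.hypot(P[...,0]-x,P[...,1]-y)<.034
    print(P[m][:,2].min().round(3),np.percentile(P[m][:,2],[50,95,100]).round(4),P[m][P[m][:,2]>.018].mean(0) if (P[m][:,2]>.018).any() else '')
# rims
m=(P[...,2]>.012)&(P[...,2]<.03)&(P[...,0]>.53)&(P[...,0]<.75)&(P[...,1]>-.27)&(P[...,1]<.21)
r=cv2.minAreaRect(P[m][:,:2].astype(np.float32));print(m.sum(),r)
# cork colour test
hsv=cv2.cvtColor(im,cv2.COLOR_BGR2HSV)
for x,y in g:
    m=np.hypot(P[...,0]-x,P[...,1]-y)<.034;print(np.median(hsv[m],0))
E
```

```text
0.007 [0.012  0.0146 0.0161] 
0.007 [0.012  0.015  0.0179] 
0.008 [0.0121 0.0149 0.0166] 
0.007 [0.0123 0.015  0.0184] [ 0.63199537 -0.2090413   0.01840717]
2872 ((0.6348856687545776, -0.021889179944992065), (0.10234995186328888, 0.4416176676750183), 5.584807872772217)
[ 15. 121.  75.]
[ 15. 121.  82.]
[ 15. 120.  82.]
[ 15. 121.  81.]
```

View pics/traycrop.png

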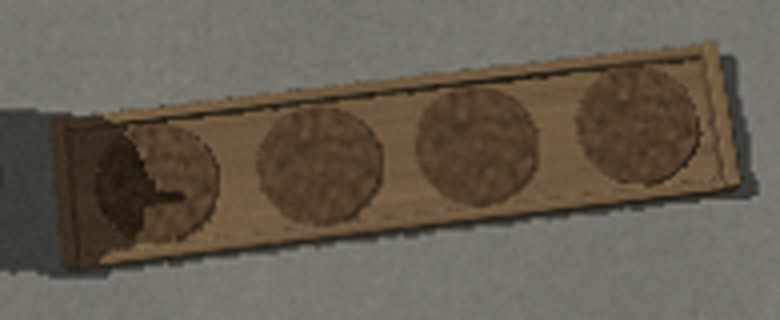

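View pics/scrop.png

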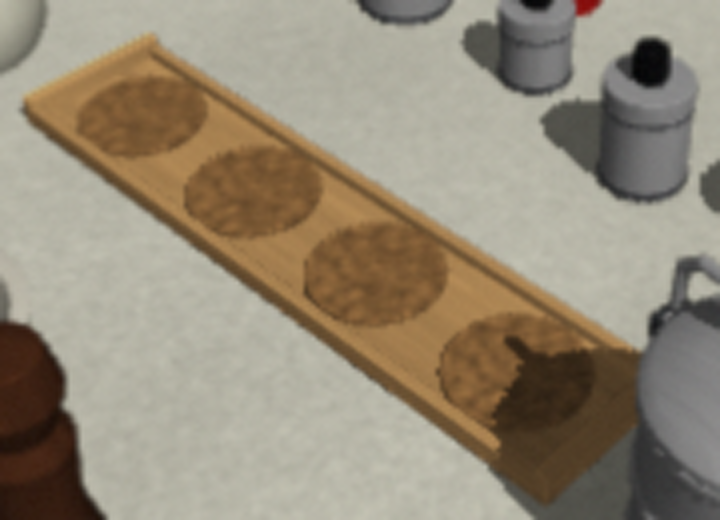

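The mark is only a shadow. The coaster centres in the crop are at about (158,182), (320,166), (477,146) and (640,124).

```bash
python3 - <<'E'
from h import *
im=cv2.imread("pics/top0.png");P=cloud("top",np.load("topd.npy"))
for u,v in((158,182),(320,166),(477,146),(640,124)):
    a,b=int(round(u/4+165-.4)),int(round(v/4+105-.4)); print(P[b-1:b+2,a-1:a+2].reshape(-1,3).mean(0).round(4))
    # refine: depth of 12mm disc
g=np.array([[.619,.134],[.631,.026],[.641,-.075],[.650,-.182]])
h=cv2.cvtColor(im,cv2.COLOR_BGR2HSV)
for x,y in g:
    p=np.array([x,y])
    for _ in range(8):
        m=(np.hypot(P[...,0]-p[0],P[...,1]-p[1])<.046)&(P[...,2]>.0102)&(P[...,2]<.0145);p=P[m][:,:2].mean(0)
    print(p.round(4),m.sum())
E
```

```text
[0.6209 0.132  0.0122]
[0.6283 0.0253 0.0128]
[ 0.6394 -0.0766  0.0119]
[ 0.6504 -0.1849  0.0127]
[0.6202 0.1332] 599
[0.6274 0.027 ] 567
[ 0.6414 -0.0763] 613
[ 0.6509 -0.1807] 588
```

```bash
python3 -m jog '[0.311,0.346,0,0,0,0.595,0.311,0.346,0,0,0,0.595,0.311,0.346,0,0,0,0.595,0.311,0.346,0,0,0,0.595,0.311,0.346,0,0,0,0.595,0.311,0.346,0,0,0,0.595,0.311,0.346,0,0,0,0.595,0.311,0.346,0,0,0,0.595,0.311,0.346,0,0,0,0.595,0.311,0.346,0,0,0,0.595]' 0.2; python3 -m jog '[0,0,0,0,0,0,0,0,0,0,0,0]'; python3 -c "
from h import *
o=bot.get_obs();print(o['joint_pos'],o['eef_pos'],o['tool_rot'])"
```

```text
clock: 1.63
eef_pos: [0.4385, -0.1826, 0.304]
tool_rot: [0.702, 0.712, 0.002, 0.0]
ft_force: [-0.9, -0.1, -0.1]
grip_width: 0.0512
grasp_force: 0.0
clock: 1.8
eef_pos: [0.4346, -0.187, 0.3038]
tool_rot: [0.707, 0.707, -0.0, -0.0]
ft_force: [0.2, -0.6, 0.6]
grip_width: 0.0514
grasp_force: 0.0
[-4.06170339e-01  1.87940447e-01 -6.24474393e-02  1.32090835e+00
 -4.05077288e-04  1.16536528e+00] [ 0.43464267 -0.18703539  0.30378313] [ 7.07368039e-01  7.06845354e-01 -2.80739980e-04 -1.57109919e-04]
```

```bash
python3 -m jog '[0,0,-0.03,0,0,0,0,0,-0.065,0,0,0,0,0,-0.1,0,0,0,0,0,-0.125,0,0,0,0,0,-0.14,0,0,0,0,0,-0.1525,0,0,0,0,0,-0.1525,0,0,0,0,0,-0.1525,0,0,0]'; python3 -m jog '[0,0,0,0,0,0,0,0,0,0,0,0,0,0,0,0,0,0,0,0,0,0,0,0,0,0,0,0,0,0,0,0,0,0,0,0]' -1
```

```text
clock: 2.47
eef_pos: [0.4336, -0.1884, 0.1817]
tool_rot: [0.708, 0.706, -0.0, -0.001]
ft_force: [-0.1, -0.4, 0.6]
grip_width: 0.0515
grasp_force: 0.0
clock: 2.97
eef_pos: [0.4351, -0.1878, 0.1832]
tool_rot: [0.707, 0.707, 0.0, 0.001]
ft_force: [-0.7, -0.8, 6.5]
grip_width: 0.0199
grasp_force: 58.8
```

```bash
python3 -m jog '[0,0,0.01,0,0,0,0,0,0.03,0,0,0,0,0,0.06,0,0,0,0,0,0.09,0,0,0,0,0,0.12,0,0,0,0,0,0.14,0,0,0,0,0,0.15,0,0,0,0,0,0.15,0,0,0]'; python3 - <<'E'
from h import *
for c in("scene","top"):
    im,d=bot.camera(c);cv2.imwrite(f"pics/{c}1.png",im[...,::-1])
E
```

```text
clock: 3.63
eef_pos: [0.4354, -0.1876, 0.3039]
tool_rot: [0.707, 0.707, 0.001, 0.002]
ft_force: [0.2, -0.4, -2.1]
grip_width: 0.0199
grasp_force: 58.9
```

View pics/scene1.png

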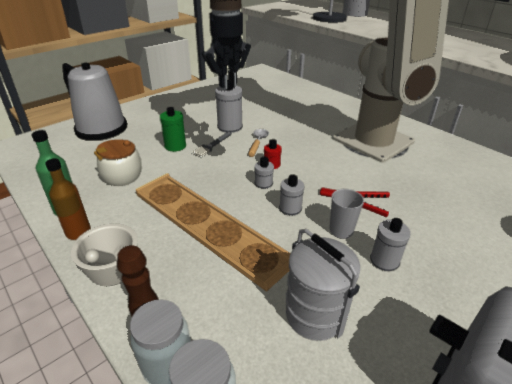

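The canister is held upright at (229,108). I'll carry it to the coaster by the carrier.

```bash
python3 -m jog '[0.007,0.012,0,0,0,0,0.0185,0.032,0,0,0,0,0.035,0.06,0,0,0,0,0.053,0.092,0,0,0,0,0.074,0.128,0,0,0,0,0.095,0.164,0,0,0,0,0.116,0.2,0,0,0,0,0.137,0.236,0,0,0,0,0.158,0.272,0,0,0,0,0.178,0.308,0,0,0,0]'; python3 -m jog '[0.019,0.032,0,0,0,0,0.035,0.06,0,0,0,0,0.0457,0.0786,0,0,0,0,0.0516,0.0888,0,0,0,0,0.0538,0.0925,0,0,0,0,0.0538,0.0925,0,0,0,0,0.0538,0.0925,0,0,0,0,0.0538,0.0925,0,0,0,0]'
python3 - <<'E'
from h import *
o=bot.get_obs();print(o["eef_pos"])
for c in("scene","top"):
    im,d=bot.camera(c);cv2.imwrite(f"pics/{c}2.png",im[...,::-1]);P=cloud(c,d)
    m=(np.hypot(P[...,0]-.62,P[...,1]-.133)<.05)&(P[...,2]>.05)&(P[...,2]<.27)
    q=P[m];print(c,len(q),np.percentile(q[:,2],[0,1,5]).round(3))
    for lo in(.12,.15,.18,.21):
        b=q[(q[:,2]>lo)&(q[:,2]<lo+.03)]
        if len(b)>5: print(lo,len(b),b[:,:2].min(0).round(3),b[:,:2].max(0).round(3))
E
```

```text
clock: 4.57
eef_pos: [0.5771, 0.0615, 0.2999]
tool_rot: [0.707, 0.707, -0.001, -0.001]
ft_force: [0.5, -0.1, -2.6]
grip_width: 0.0195
grasp_force: 58.9
clock: 5.23
eef_pos: [0.6196, 0.1319, 0.3019]
tool_rot: [0.708, 0.707, -0.0, -0.0]
ft_force: [-0.3, -0.2, -2.7]
grip_width: 0.0195
grasp_force: 58.9
[0.61961635 0.13191062 0.30186298]
scene 2622 [0.118 0.122 0.128]
0.12 440 [0.591 0.113] [0.653 0.166]
0.15 469 [0.599 0.115] [0.652 0.166]
0.18 489 [0.597 0.116] [0.652 0.167]
0.21 795 [0.586 0.101] [0.653 0.167]
top 21 [0.122 0.122 0.123]
0.12 6 [0.622 0.101] [0.632 0.103]
0.21 11 [0.621 0.1  ] [0.638 0.106]
```

View pics/scene2.png

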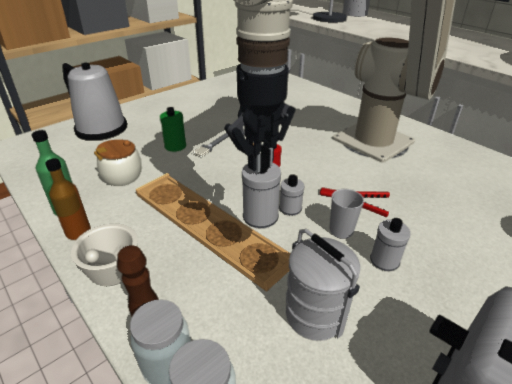

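Upright at (262,195), underside about 0.119 m up, centred over the coaster. Now lowering it.

```bash
python3 -m jog '[0,0,-0.01,0,0,0,0,0,-0.03,0,0,0,0,0,-0.055,0,0,0,0,0,-0.08,0,0,0,0,0,-0.1,0,0,0,0,0,-0.115,0,0,0,0,0,-0.124,0,0,0,0,0,-0.128,0,0,0,0,0,-0.128,0,0,0,0,0,-0.128,0,0,0]';python3 -m jog '[0,0,-0.002,0,0,0,0,0,-0.004,0,0,0,0,0,-0.005,0,0,0,0,0,-0.005,0,0,0]'
```

```text
clock: 6.17
eef_pos: [0.6204, 0.1329, 0.2002]
tool_rot: [0.707, 0.707, 0.0, 0.0]
ft_force: [0.2, 0.1, -2.9]
grip_width: 0.0195
grasp_force: 59.0
clock: 6.5
eef_pos: [0.6201, 0.1331, 0.1957]
tool_rot: [0.707, 0.707, 0.0, 0.0]
ft_force: [-0.2, -0.0, -1.9]
grip_width: 0.0196
grasp_force: 59.0
```

```bash
python3 -m jog '[0,0,-0.0012,0,0,0,0,0,-0.0025,0,0,0,0,0,-0.0025,0,0,0]'
```

```text
clock: 6.75
eef_pos: [0.6202, 0.1332, 0.1953]
tool_rot: [0.707, 0.707, 0.001, 0.0]
ft_force: [-2.6, 0.3, 4.8]
grip_width: 0.0198
grasp_force: 59.7
```

```bash
python3 -m jog '[0,0,0,0,0,0,0,0,0,0,0,0,0,0,0,0,0,0,0,0,0,0,0,0,0,0,0.02,0,0,0,0,0,0.05,0,0,0,0,0,0.09,0,0,0,0,0,0.143,0,0,0,0,0,0.143,0,0,0]' 0.3; python3 -m jog '[-0.244,0.22,0,0,0,0,-0.244,0.22,0,0,0,0,-0.244,0.22,0,0,0,0,-0.244,0.22,0,0,0,0,-0.244,0.22,0,0,0,0,-0.244,0.22,0,0,0,0,-0.244,0.22,0,0,0,0,-0.244,0.22,0,0,0,0,-0.244,0.22,0,0,0,0]'
```

```text
clock: 7.5
eef_pos: [0.6226, 0.1335, 0.3171]
tool_rot: [0.707, 0.707, 0.006, 0.004]
ft_force: [1.3, 0.3, 1.9]
grip_width: 0.0557
grasp_force: 0.0
clock: 8.25
eef_pos: [0.4247, 0.3095, 0.3081]
tool_rot: [0.706, 0.708, 0.0, 0.0]
ft_force: [0.6, -0.5, 0.1]
grip_width: 0.0555
grasp_force: 0.0
```

```bash
python3 - <<'E'
from h import *
print(bot.get_obs()["eef_pos"])
im,d=bot.camera("scene");cv2.imwrite("pics/scene3.png",im[...,::-1])
im,d=bot.camera("top");P=cloud("top",d)
m=(np.hypot(P[...,0]-.62,P[...,1]-.133)<.05)&(P[...,2]>.134)&(P[...,2]<.15);q=P[m];print(len(q),q.mean(0))
E
```

```text
[0.42474499 0.30948165 0.30809079]
77 [0.61865876 0.13449609 0.13955248]
```

View pics/scene3.png

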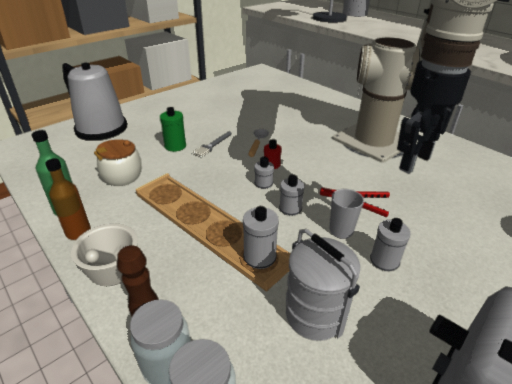

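c1 stands on its coaster at (260,237). Next is c2, below the gripper.

```bash
python3 -m jog '[0,0,-0.04,0,0,0,0,0,-0.08,0,0,0,0,0,-0.12,0,0,0,0,0,-0.15,0,0,0,0,0,-0.167,0,0,0,0,0,-0.1765,0,0,0,0,0,-0.1765,0,0,0,0,0,-0.1765,0,0,0]'; python3 -m jog '[0,0,0,0,0,0,0,0,0,0,0,0,0,0,0,0,0,0,0,0,0,0,0,0,0,0,0,0,0,0,0,0,0,0,0,0]' -1
```

```text
clock: 9.02
eef_pos: [0.4259, 0.3085, 0.1669]
tool_rot: [0.708, 0.706, 0.0, 0.0]
ft_force: [-0.2, -0.0, -0.2]
grip_width: 0.0554
grasp_force: 0.0
clock: 9.52
eef_pos: [0.4254, 0.3095, 0.1682]
tool_rot: [0.707, 0.707, 0.001, 0.0]
ft_force: [-0.6, -0.6, 5.5]
grip_width: 0.0196
grasp_force: 58.8
```

```bash
python3 -m jog '[0,0,0.01,0,0,0,0,0,0.03,0,0,0,0,0,0.065,0,0,0,0,0,0.105,0,0,0,0,0,0.145,0,0,0,0,0,0.175,0,0,0,0,0,0.195,0,0,0,0,0,0.2,0,0,0]'
python3 -m jog '[0.002,-0.009,0,0,0,0,0.006,-0.029,0,0,0,0,0.011,-0.057,0,0,0,0,0.018,-0.095,0,0,0,0,0.026,-0.135,0,0,0,0,0.034,-0.172,0,0,0,0,0.041,-0.21,0,0,0,0,0.048,-0.244,0,0,0,0,0.053,-0.273,0,0,0,0,0.056,-0.287,0,0,0,0]'
python3 -m jog '[0.006,-0.002,0,0,0,0,0.025,-0.008,0,0,0,0,0.055,-0.018,0,0,0,0,0.09,-0.03,0,0,0,0,0.125,-0.042,0,0,0,0,0.16,-0.054,0,0,0,0,0.185,-0.062,0,0,0,0,0.197,-0.066,0,0,0,0,0.199,-0.067,0,0,0,0,0.199,-0.067,0,0,0,0]'
python3 - <<'E'
from h import *
o=bot.get_obs();print(o["eef_pos"])
im,d=bot.camera("scene");cv2.imwrite("pics/scene4.png",im[...,::-1]);P=cloud("scene",d)
m=(np.hypot(P[...,0]-.629,P[...,1]-.026)<.05)&(P[...,2]>.12)&(P[...,2]<.27)
q=P[m];print(np.percentile(q[:,2],[0,1,5]).round(3))
for lo in(.16,.19,.22):
  b=q[(q[:,2]>lo)&(q[:,2]<lo+.03)];print(lo,len(b),b[:,:2].max(0).round(3)-.031)
E
```

```text
clock: 10.18
eef_pos: [0.4256, 0.3096, 0.3304]
tool_rot: [0.707, 0.707, 0.003, 0.001]
ft_force: [0.3, -0.4, -1.7]
grip_width: 0.0195
grasp_force: 59.0
clock: 11.02
eef_pos: [0.4688, 0.0763, 0.3246]
tool_rot: [0.708, 0.706, -0.002, -0.001]
ft_force: [-0.5, -0.0, -2.3]
grip_width: 0.0193
grasp_force: 58.9
clock: 11.85
eef_pos: [0.629, 0.0266, 0.3248]
tool_rot: [0.707, 0.707, -0.001, -0.001]
ft_force: [-0.5, -0.1, -1.2]
grip_width: 0.0197
grasp_force: 59.1
[0.62899114 0.02660987 0.32475357]
[0.156 0.158 0.164]
0.16 408 [0.627 0.026]
0.19 424 [0.627 0.026]
0.22 673 [0.629 0.027]
```

```bash
python3 -m jog '[0,0,-0.015,0,0,0,0,0,-0.045,0,0,0,0,0,-0.08,0,0,0,0,0,-0.115,0,0,0,0,0,-0.145,0,0,0,0,0,-0.165,0,0,0,0,0,-0.174,0,0,0,0,0,-0.178,0,0,0,0,0,-0.178,0,0,0,0,0,-0.178,0,0,0]';python3 -m jog '[0,0,-0.002,0,0,0,0,0,-0.004,0,0,0,0,0,-0.006,0,0,0,0,0,-0.007,0,0,0,0,0,-0.007,0,0,0]'
```

```text
clock: 12.73
eef_pos: [0.6294, 0.0261, 0.1859]
tool_rot: [0.707, 0.707, 0.001, 0.001]
ft_force: [-0.3, 0.3, -1.4]
grip_width: 0.0196
grasp_force: 59.2
clock: 13.15
eef_pos: [0.6293, 0.0257, 0.1803]
tool_rot: [0.707, 0.707, 0.001, 0.001]
ft_force: [-1.7, 0.1, 4.4]
grip_width: 0.0192
grasp_force: 59.7
```

View pics/scene4.png

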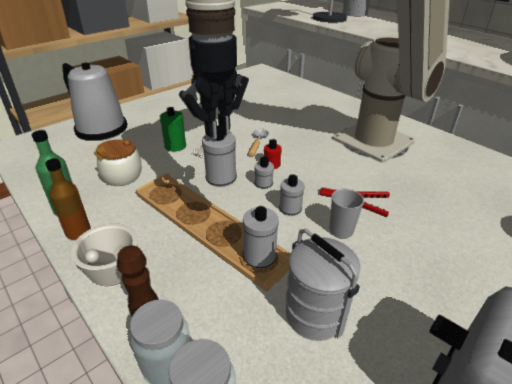

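c2 was hanging upright at (220,158) and is now in contact with its coaster. Release it and go to c3.

```bash
python3 -m jog '[0,0,0,0,0,0,0,0,0,0,0,0,0,0,0,0,0,0,0,0,0,0,0,0,0,0,0.02,0,0,0,0,0,0.05,0,0,0,0,0,0.09,0,0,0,0,0,0.12,0,0,0,0,0,0.12,0,0,0]' 0.3; python3 -m jog '[-0.2256,0.041,0,0,0,0,-0.2256,0.041,0,0,0,0,-0.2256,0.041,0,0,0,0,-0.2256,0.041,0,0,0,0,-0.2256,0.041,0,0,0,0,-0.2256,0.041,0,0,0,0,-0.2256,0.041,0,0,0,0]'; python3 - <<'E'
from h import *
im,d=bot.camera("top");P=cloud("top",d)
for c in((.629,.026,.112+.012),(.62,.133,.14)):
    m=(np.hypot(P[...,0]-c[0],P[...,1]-c[1])<.04)&(abs(P[...,2]-c[2])<.007);print(m.sum(),P[m].mean(0) if m.any() else '')
E
```

```text
clock: 13.9
eef_pos: [0.6312, 0.0259, 0.2812]
tool_rot: [0.707, 0.707, 0.004, 0.004]
ft_force: [0.6, -0.3, 0.9]
grip_width: 0.0554
grasp_force: 0.0
clock: 14.48
eef_pos: [0.4481, 0.0588, 0.275]
tool_rot: [0.707, 0.707, 0.001, 0.0]
ft_force: [0.4, 0.0, 0.7]
grip_width: 0.0554
grasp_force: 0.0
36 [0.62788342 0.02052941 0.12396829]
0
```

```bash
python3 -m jog '[0,0,-0.04,0,0,0,0,0,-0.08,0,0,0,0,0,-0.115,0,0,0,0,0,-0.14,0,0,0,0,0,-0.15,0,0,0,0,0,-0.156,0,0,0,0,0,-0.156,0,0,0,0,0,-0.156,0,0,0]'; python3 -m jog '[0,0,0,0,0,0,0,0,0,0,0,0,0,0,0,0,0,0,0,0,0,0,0,0,0,0,0,0,0,0,0,0,0,0,0,0]' -1;  python3 -m jog '[0,0,0.01,0,0,0,0,0,0.03,0,0,0,0,0,0.065,0,0,0,0,0,0.105,0,0,0,0,0,0.14,0,0,0,0,0,0.165,0,0,0,0,0,0.175,0,0,0,0,0,0.175,0,0,0]'
```

```text
clock: 15.2
eef_pos: [0.4497, 0.0586, 0.1506]
tool_rot: [0.707, 0.707, 0.001, 0.001]
ft_force: [-0.3, -0.1, -0.8]
grip_width: 0.0558
grasp_force: 0.0
clock: 15.7
eef_pos: [0.4495, 0.0587, 0.1512]
tool_rot: [0.707, 0.707, 0.001, 0.001]
ft_force: [0.1, -0.2, 6.0]
grip_width: 0.02
grasp_force: 58.8
clock: 16.37
eef_pos: [0.4491, 0.0587, 0.2918]
tool_rot: [0.707, 0.707, 0.002, 0.001]
ft_force: [0.1, -0.4, -1.3]
grip_width: 0.0193
grasp_force: 58.9
```

```bash
python3 -m jog '[0.007,-0.005,0,0,0,0,0.03,-0.021,0,0,0,0,0.065,-0.0455,0,0,0,0,0.1,-0.07,0,0,0,0,0.14,-0.098,0,0,0,0,0.18,-0.126,0,0,0,0,0.21,-0.147,0,0,0,0,0.23,-0.161,0,0,0,0,0.2406,-0.1684,0,0,0,0,0.2406,-0.1684,0,0,0,0]'
python3 -m jog '[0,0,0,0,0,0,0,0,0,0,0,0]'
python3 - <<'E'
from h import *
o=bot.get_obs();print(o["eef_pos"])
im,d=bot.camera("scene");cv2.imwrite("pics/scene5.png",im[...,::-1]);P=cloud("scene",d)
m=(np.hypot(P[...,0]-.641,P[...,1]+.076)<.045)&(P[...,2]>.12)&(P[...,2]<.21)
q=P[m];print(np.percentile(q[:,2],[0,1,5]).round(3))
for lo in(.14,.16,.18):
  b=q[(q[:,2]>lo)&(q[:,2]<lo+.02)];print(lo,len(b),b[:,:2].max(0).round(3)-.028)
E
```

```text
clock: 17.2
eef_pos: [0.6418, -0.0782, 0.2854]
tool_rot: [0.708, 0.706, -0.002, -0.002]
ft_force: [0.2, 0.1, -1.9]
grip_width: 0.0198
grasp_force: 59.0
clock: 17.37
eef_pos: [0.64, -0.0759, 0.288]
tool_rot: [0.707, 0.707, -0.001, -0.002]
ft_force: [0.1, 0.1, -0.5]
grip_width: 0.0198
grasp_force: 59.1
[ 0.63995881 -0.07587698  0.28796141]
[0.137 0.138 0.142]
0.14 211 [ 0.639 -0.075]
0.16 217 [ 0.639 -0.076]
0.18 211 [ 0.639 -0.076]
```

View pics/scene5.png

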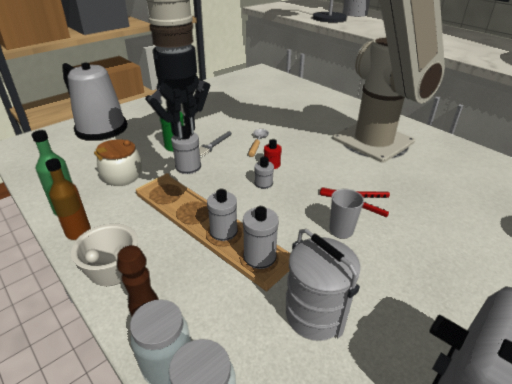

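c2 stands on its coaster at (222,215) and c3 hangs upright at (187,152). Lowering c3.

```bash
python3 -m jog '[0,0,-0.015,0,0,0,0,0,-0.04,0,0,0,0,0,-0.07,0,0,0,0,0,-0.1,0,0,0,0,0,-0.125,0,0,0,0,0,-0.142,0,0,0,0,0,-0.15,0,0,0,0,0,-0.153,0,0,0,0,0,-0.153,0,0,0,0,0,-0.153,0,0,0]';python3 -m jog '[0,0,-0.002,0,0,0,0,0,-0.004,0,0,0,0,0,-0.006,0,0,0,0,0,-0.008,0,0,0,0,0,-0.009,0,0,0,0,0,-0.009,0,0,0]'
```

```text
clock: 18.25
eef_pos: [0.6414, -0.0759, 0.1689]
tool_rot: [0.707, 0.707, 0.001, 0.001]
ft_force: [-0.8, 0.0, -1.2]
grip_width: 0.0193
grasp_force: 59.1
clock: 18.75
eef_pos: [0.6415, -0.0762, 0.1632]
tool_rot: [0.707, 0.707, 0.001, 0.001]
ft_force: [-2.8, 0.6, 10.5]
grip_width: 0.0199
grasp_force: 60.3
```

```bash
python3 -m jog '[0,0,0,0,0,0,0,0,0,0,0,0,0,0,0,0,0,0,0,0,0,0,0,0,0,0,0.02,0,0,0,0,0,0.05,0,0,0,0,0,0.09,0,0,0,0,0,0.12,0,0,0,0,0,0.12,0,0,0]' 0.3; python3 -m jog '[-0.2678,0.019,0,0,0,0,-0.2678,0.019,0,0,0,0,-0.2678,0.019,0,0,0,0,-0.2678,0.019,0,0,0,0,-0.2678,0.019,0,0,0,0,-0.2678,0.019,0,0,0,0,-0.2678,0.019,0,0,0,0,-0.2678,0.019,0,0,0,0]'
```

```text
clock: 19.5
eef_pos: [0.6433, -0.0764, 0.2627]
tool_rot: [0.707, 0.707, 0.003, 0.004]
ft_force: [0.1, -0.3, 1.3]
grip_width: 0.0551
grasp_force: 0.0
clock: 20.17
eef_pos: [0.4271, -0.061, 0.2567]
tool_rot: [0.707, 0.707, 0.001, 0.001]
ft_force: [0.9, -0.2, -0.7]
grip_width: 0.0553
grasp_force: 0.0
```

```bash
python3 -m jog '[0,0,-0.04,0,0,0,0,0,-0.08,0,0,0,0,0,-0.115,0,0,0,0,0,-0.137,0,0,0,0,0,-0.148,0,0,0,0,0,-0.153,0,0,0,0,0,-0.153,0,0,0,0,0,-0.153,0,0,0]'; python3 -m jog '[0,0,0,0,0,0,0,0,0,0,0,0,0,0,0,0,0,0,0,0,0,0,0,0,0,0,0,0,0,0,0,0,0,0,0,0]' -1;  python3 -m jog '[0,0,0.01,0,0,0,0,0,0.03,0,0,0,0,0,0.065,0,0,0,0,0,0.105,0,0,0,0,0,0.14,0,0,0,0,0,0.16,0,0,0,0,0,0.165,0,0,0,0,0,0.165,0,0,0]'
```

```text
clock: 20.83
eef_pos: [0.4281, -0.0611, 0.1346]
tool_rot: [0.707, 0.707, 0.001, 0.001]
ft_force: [0.0, -1.4, -0.1]
grip_width: 0.0556
grasp_force: 0.0
clock: 21.33
eef_pos: [0.4277, -0.061, 0.1351]
tool_rot: [0.707, 0.707, 0.001, 0.001]
ft_force: [-0.1, 0.1, 5.7]
grip_width: 0.0196
grasp_force: 58.7
clock: 22.0
eef_pos: [0.427, -0.061, 0.2671]
tool_rot: [0.707, 0.707, 0.001, 0.001]
ft_force: [-0.0, -0.1, -2.3]
grip_width: 0.0198
grasp_force: 58.9
```

```bash
python3 -m jog '[0.008,-0.0043,0,0,0,0,0.03,-0.0163,0,0,0,0,0.065,-0.0352,0,0,0,0,0.1,-0.0542,0,0,0,0,0.14,-0.0759,0,0,0,0,0.18,-0.0975,0,0,0,0,0.22,-0.1192,0,0,0,0,0.25,-0.1355,0,0,0,0,0.27,-0.1463,0,0,0,0,0.2796,-0.1515,0,0,0,0]'
python3 -m jog '[0,0,0,0,0,0,0,0,0,0,0,0]'
python3 - <<'E'
from h import *
o=bot.get_obs();print(o["eef_pos"])
im,d=bot.camera("scene");cv2.imwrite("pics/scene6.png",im[...,::-1]);P=cloud("scene",d)
m=(np.hypot(P[...,0]-.651,P[...,1]+.182)<.045)&(P[...,2]>.11)&(P[...,2]<.19)
q=P[m];print(np.percentile(q[:,2],[0,1,5]).round(3))
for lo in(.13,.15,.17):
  b=q[(q[:,2]>lo)&(q[:,2]<lo+.02)];print(lo,len(b),b[:,:2].max(0).round(3)-.025)
E
```

```text
clock: 22.83
eef_pos: [0.6517, -0.1837, 0.2614]
tool_rot: [0.707, 0.707, -0.001, -0.002]
ft_force: [-0.9, 0.0, -0.8]
grip_width: 0.0197
grasp_force: 58.9
clock: 23.0
eef_pos: [0.6498, -0.1823, 0.2626]
tool_rot: [0.707, 0.707, -0.001, -0.002]
ft_force: [-0.2, 0.1, -1.4]
grip_width: 0.0198
grasp_force: 59.0
[ 0.64981198 -0.18225991  0.26262621]
[0.127 0.129 0.133]
0.13 161 [ 0.65  -0.182]
0.15 159 [ 0.649 -0.182]
0.17 229 [ 0.649 -0.182]
```

View pics/scene6.png

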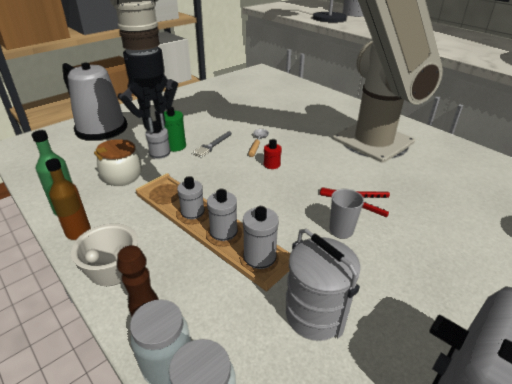

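c1, c2 and c3 stand in line, and c4 hangs over the last coaster at (158,142). Lowering c4.

```bash
python3 -m jog '[0,0,-0.015,0,0,0,0,0,-0.04,0,0,0,0,0,-0.07,0,0,0,0,0,-0.1,0,0,0,0,0,-0.12,0,0,0,0,0,-0.134,0,0,0,0,0,-0.14,0,0,0,0,0,-0.143,0,0,0,0,0,-0.143,0,0,0,0,0,-0.143,0,0,0]';python3 -m jog '[0,0,-0.002,0,0,0,0,0,-0.004,0,0,0,0,0,-0.006,0,0,0,0,0,-0.008,0,0,0,0,0,-0.0085,0,0,0,0,0,-0.0085,0,0,0]'
```

```text
clock: 23.88
eef_pos: [0.6509, -0.1822, 0.153]
tool_rot: [0.707, 0.707, 0.001, 0.001]
ft_force: [0.1, 0.2, -0.8]
grip_width: 0.0197
grasp_force: 59.0
clock: 24.38
eef_pos: [0.6507, -0.1822, 0.1471]
tool_rot: [0.707, 0.707, 0.001, 0.001]
ft_force: [-2.5, 0.9, 8.0]
grip_width: 0.0196
grasp_force: 59.9
```

Contact. Release, rise, and back off towards the start for a final look.

```bash
python3 -m jog '[0,0,0,0,0,0,0,0,0,0,0,0,0,0,0,0,0,0,0,0,0,0,0,0,0,0,0.02,0,0,0,0,0,0.05,0,0,0,0,0,0.09,0,0,0,0,0,0.14,0,0,0,0,0,0.19,0,0,0]' 0.3; python3 -m jog '[-0.4,-0.2,0,0,0,0,-0.4,-0.2,0,0,0,0,-0.4,-0.2,0,0,0,0,-0.4,-0.2,0,0,0,0,-0.4,-0.2,0,0,0,0,-0.4,-0.2,0,0,0,0,-0.4,-0.2,0,0,0,0,-0.4,-0.2,0,0,0,0,-0.4,-0.2,0,0,0,0,-0.4,-0.2,0,0,0,0]'
python3 - <<'E'
from h import *
for c in("scene","top"):
    im,d=bot.camera(c);cv2.imwrite(f"pics/{c}7.png",im[...,::-1]);P=cloud(c,d)
    for x,y,z in((.620,.133,.14),(.629,.026,.124),(.641,-.076,.108),(.651,-.182,.092),(.42,.191,.095)):
        m=(np.hypot(P[...,0]-x,P[...,1]-y)<.045)&(abs(P[...,2]-z)<.007);q=P[m]
        print(c,len(q),((q.min(0)+q.max(0))/2).round(3) if len(q) else '')
E
```

```text
clock: 25.13
eef_pos: [0.6497, -0.1819, 0.2969]
tool_rot: [0.707, 0.707, -0.001, -0.001]
ft_force: [1.6, 0.2, 1.4]
grip_width: 0.0556
grasp_force: 0.0
clock: 25.97
eef_pos: [0.3263, -0.3435, 0.2969]
tool_rot: [0.709, 0.705, -0.001, -0.0]
ft_force: [0.3, 0.3, 0.1]
grip_width: 0.0554
grasp_force: 0.0
scene 93 [0.62  0.134 0.137]
scene 79 [0.628 0.027 0.121]
scene 68 [ 0.642 -0.076  0.105]
scene 55 [ 0.652 -0.181  0.09 ]
scene 202 [0.418 0.19  0.092]
top 76 [0.62  0.134 0.138]
top 72 [0.628 0.025 0.123]
top 69 [ 0.641 -0.077  0.107]
top 70 [ 0.651 -0.18   0.091]
top 141 [0.42  0.19  0.093]
```

View pics/top7.png

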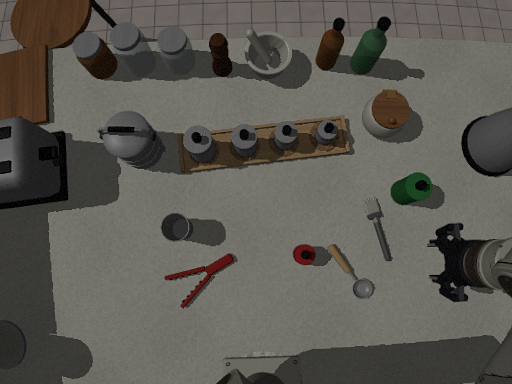

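All four stand on their coasters at (200,143), (244,140), (286,135) and (326,131), falling in height away from the carrier. The tumbler is unmoved at (177,228).

```bash
python3 -m jog '[0,0,0,0,0,0,0,0,0,0,0,0,0,0,0,0,0,0]'; python3 -c "
from workcell import bot
print(bot.job_done())"
```

```text
clock: 26.32
eef_pos: [0.3314, -0.3416, 0.2965]
tool_rot: [0.706, 0.708, 0.0, -0.0]
ft_force: [0.6, 0.4, 0.6]
grip_width: 0.0555
grasp_force: 0.0
the job is handed in; nothing more can be done
None
```

The job is handed in at about 26 s: all four canisters stand upright on their coasters, tallest by the carrier down to shortest by the salt pig, each within about 2 mm of centre by the final camera check, and the tumbler has not moved; the hand-in call returned no verdict.

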